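# Close the junction box and clear the parts tins

## Task

Close up the junction box on the grinder bench: its cover plate, pushed in under the low riser shelf so that its handle is out of reach, must end up right way round and flush on the box's three pins. The two closed parts tins in front of it are to be stacked squarely on the single tin standing elsewhere on the bench, leaving that bottom tin where it stands. Do not disturb the jar, the flange casting and the wrench.

Things in the scene. Friction and masses are not known exactly. Their poses are not given: they have to be found in the camera images.
- housing: Fixed open grey box, 190 long (x) x 80 wide (y). Origin under its centre. Ledge at each end (|x| 61-95), 50 high, with steel pins 8 thick, 13 tall, top 5 tapered: two at x +75, y +-20; one at x -75, y 0. Side cheeks 66 high, 72 apart inside: 8 above a seated cover's top, only 4 beside it, so no finger fits there. A black stub 26 across sticks out 14 at the one-pin end (-x).
- seat (a point): Centre of the box at ledge height (50 above the bench), axes as the box. A fully seated cover has its origin and its x, y, z axes here.
- cover: Loose grey plate, 180 (x) x 64 (y) x 8, 0.32 kg, flat, handle up. Origin: centre of underside. Holes 12 wide: two at x +75, y +-20, one at x -75, y 0, matching the pins one way round only. Mid-top a black bridge handle: bar 50 (x) x 12 (y) x 12, from 30 to 42 above the underside; pinch across y. At first its one-hole (-x) end sticks out 40-50 from under the riser, handle under the riser.
- handle (a point): Centre of the cover's handle bar, 36 above the cover's underside.
- riser: Low dark steel shelf, fixed to the bench. Origin on the bench under the middle of its front edge; it reaches 160 from there in +x, and +-90 in y. Top sheet from 52 to 56 above the bench, on four legs 8 wide at y = +-84 near its corners. The cover comes out in -x.
- tin_base: Closed bare metal tin, 100 long (x) x 60 wide (y) x 40 high, standing alone on the bench: the foot of the column. Origin at the centre of its underside.
- tin_a: The same kind of tin (100 x 60 x 40, 0.28 kg), on the bench just in front of the cover's end. Origin at the centre of its underside, x along its length.
- tin_b: The same kind of tin, lying crookedly on top of tin_a. Origin at the centre of its underside, x along its length.
- jar: Bystander: squat white closed jar, 60 across, 65 high, standing just off the one-pin end of the box. Origin under its centre.
- flange: Bystander: dark three-lobed flange casting, 90 across, 46 high, standing near the bottom tin. Origin under its centre.
- wrench: Bystander: steel wrench, 150 long (x), lying on the riser shelf.

How it is judged:
At the end, for the whole second after the job is handed in: Cover on all three pins: level within 0.03 rad, origin within 5 mm of the seat in x and y, 3 mm in z. Both tins on the bottom tin (either order), each centred within 12 mm, parallel within 0.14 rad, level. Bottom tin level, within 20 mm of its start. All at rest (below 0.02 m/s) (x of cover in the frame of seat between -0.005 and 0.005 m and y of cover in the frame of seat between -0.005 and 0.005 m and z of cover in the frame of seat between -0.003 and 0.003 m and angle between cover's own z axis and vertical below 0.03 rad and horizontal distance between each of tin_a, tin_b and tin_base below 0.012 m and angle between each of tin_a, tin_b, tin_base's own z axis and vertical below 0.05 rad and angle between the x axis of each of tin_a, tin_b and the x axis of tin_base, either way round below 0.14 rad and ((z of tin_a in the frame of tin_base between 0.036 and 0.044 m and z of tin_b in the frame of tin_base between 0.076 and 0.084 m) or (z of tin_b in the frame of tin_base between 0.036 and 0.044 m and z of tin_a in the frame of tin_base between 0.076 and 0.084 m)) and distance of tin_base from where it was at the start of the episode below 0.02 m and linear speed of each of cover, tin_a, tin_b below 0.02 m/s); the robot touches nothing.
It fails at once if the jar is shifted by more than 20 mm (distance of jar from where it was at the start of the episode above 0.02 m).
It fails at once if the flange is shifted by more than 20 mm (distance of flange from where it was at the start of the episode above 0.02 m).
It fails at once if the wrench is shifted by more than 20 mm (distance of wrench from where it was at the start of the episode above 0.02 m).
It also fails if it takes over 72 s, if anything falls off the work surface, if the arm or the gripper's body presses on something with over 40 N, if the wrist force passes 120 N, or if a joint passes its speed limit or range.

## Robot

A 6-joint arm with a two-finger parallel gripper is mounted at the origin on the work surface. World frame = base frame: x ahead of the robot, y to its left, z up, the work surface at z = 0. Lengths are in m, angles in rad, forces in N, time in s.
With the tool pointing down it reaches from about 0.25 to 0.725 m from the base axis. Payload 4 kg.
Tool frame: the origin (TCP) lies at the very end of the fingers, on their centre line; the grasp point (between the pads) lies 19 mm behind it; z points along the fingers, y is the line along which they close (so a half turn about z gives the same grasp; the last joint's range is limited). The gripper opens to 85 mm and grips with 20 to 120 N. Pads are 22 mm wide; open, the fingers measure 114 mm over their backs; the gripper's body (76 mm by 85 mm) begins 54 mm behind the grasp point. The pads swing forward as they close: fully open they stand 13 mm farther back than shut.
Start: joints at [1.168, 0.241, 0.005, 1.335, 0, 1.571], TCP at [0.196, 0.46, 0.231] pointing down, gripper open.
Joint ranges: [-2.72, 2.72], [-1.05, 1.87], [-1.09, 1.28], [-1.99, 2.15], [-1.42, 1.44], [-3.14, 3.14]. Speed limits (rad/s): [2.79, 2.79, 3.14, 3.14, 3.14, 3.14].

## Interface

Orientations are given as a unit quaternion [x, y, z, w].
In Python, from workcell import * gives the robot as it stands. The module is installed in compiled form; this text tells all that it offers.
- The arm moves only by the tool send_rows, never from a script. Its argument "steps" is text: rows parted by semicolons, each of 7 numbers parted by spaces: the opening, from -1 (shut) to 1 (fully open), then the shift along the world's x, y, z in m, then the turn, a rotation vector about the world's x, y, z in rad. A call has exactly 5 rows; each row shifts and turns the commanded pose from where the row before left it; what a row does not reach is not made up. A row lasts 1/12 s, in which the tool goes at most 41.7 mm and 7.16 degrees, less where a joint would pass 70% of its speed; a pose out of reach is approached as far as the arm can. A call is refused whole if a number of a shift passes 0.0417 or a number of a turn 0.125, either way. A call with a gripper value outside its range is refused whole. The fingers move at their own pace and stop on an object; the grip force is fixed at half the most. Time passes only in rows, so rows that do not move let the fingers close, or fill a call up. It gives the time, the measured TCP pose, the force, the opening and the grip force at its end, in the units of the state.
- get_obs(): the state, without advancing time (a new reading comes with each control period).
- camera(name): name is "scene" or "top" or "wrist"; returns a dict with "frame" (384x512x3 uint8, red, green, blue), "range_z" (384x512 float32, m along the optical axis (not along the pixel's ray), 0 where there is no reading), "camera_matrix" (3x3 intrinsics, pixels), "k1" (the pictures are not rectified: a ray, as slopes to the right and down, at radius r is drawn at 1 + k1 r^2 times it, then the intrinsics apply), "extrinsics" (4x4, takes a point from world to camera coordinates); the wrist camera has in their place "T_tool_cam" (4x4, takes a point from camera to tool coordinates, whose origin is the TCP and whose axes are the flange's). Camera axes: x right, y down, z forward; pixel columns grow to the right and rows downward; lengths in m; the calibration is good to about 2 mm. A picture is of the moment at which its call begins: read the wrist's pose just before it.
- job_done(): hands the job in; it is judged then, once.
The state is a dict: "clock": time; "joint_pos": joint angles; "joint_vel": joint speeds; "tau": joint torques, N m; "eef_pos": TCP position; "tool_rot": TCP orientation; "ft_force": force on the tool from outside, world axes, zero at the start; "ft_torque": the same for the moment, N m; "grip_width": finger opening in m; "grasp_force": force on a finger pad.
Only numpy, scipy, OpenCV 4.12 (cv2) and the standard library are available. Lean on these libraries where they do the work, as an engineer would, in place of code of your own. Each camera call takes 0.05 s, during which the arm holds its last target. There are 200 camera calls.

## Working session

There is one attempt and no reset: what is moved stays moved. The work goes in short steps, Python scripts to look and compute and a tool call to move; the robot and the scene stay as the last step left them, time stands still between calls to the robot, and variables do not carry over. Pictures are saved under pics/ and viewed, at most 10 in all, crops included, and the job is handed in when it is done.

Besides the shell and the picture viewer there is one more tool, called after "Emit:" by a JSON object that holds its "method" and its "body", one argument or row to a line. send_rows: Moves the arm, as the interface text tells. Its arguments: {"type":"object","properties":{"steps":{"type":"string"}},"required":["steps"]}

```bash
mkdir -p pics; cat > h.py <<'E'
from workcell import *
import numpy as np, cv2
from scipy.spatial.transform import Rotation as R
def cloud(name):
    o=get_obs(); c=camera(name); K=np.array(c["camera_matrix"]); k1=c["k1"]
    T=np.linalg.inv(c["extrinsics"]) if name!="wrist" else None
    if T is None:
        W=np.eye(4); W[:3,:3]=R.from_quat(o["tool_rot"]).as_matrix(); W[:3,3]=o["eef_pos"]; T=W@np.array(c["T_tool_cam"])
    v,u=np.mgrid[0:384,0:512]
    d=np.array([k1,0,0,0,0],float)
    n=cv2.undistortPoints(np.stack([u.ravel(),v.ravel()],1).astype(float)[:,None],K,d)[:,0].reshape(384,512,2)
    z=c["range_z"]; P=np.dstack([n*z[...,None],z])@T[:3,:3].T+T[:3,3]
    P[z==0]=np.nan
    return c["frame"],P
def save(fn,im): cv2.imwrite(fn,cv2.cvtColor(im,cv2.COLOR_RGB2BGR))
E
python3 - <<'E'
from h import *
o=get_obs(); print(o)
for n in("top","scene"):
    f,P=cloud(n); np.savez(n+".npz",f=f,P=P); save(f"pics/{n}0.png",cv2.resize(f,(800,600)))
E
```

```text
{'clock': 0.0, 'joint_pos': array([1.16800562e+00, 2.41394527e-01, 3.70344868e-03, 1.33519262e+00,
       1.24891334e-05, 1.57080905e+00]), 'joint_vel': array([-0.00030397, -0.00016357,  0.0006705 , -0.00053301,  0.00023245,
       -0.00127147]), 'tau': array([ 6.54185783e-05, -3.72319794e+01,  2.52406329e+01,  1.70620222e-02,
        3.57975102e-05, -1.25172555e-06]), 'eef_pos': array([0.19573948, 0.45939856, 0.23041424]), 'tool_rot': array([ 2.00042805e-01,  9.79786603e-01, -1.02134081e-03, -2.14886747e-04]), 'ft_force': array([ 0.69097509, -0.01527417, -0.29245268]), 'ft_torque': array([ 0.0133824 ,  0.06596278, -0.01284185]), 'grasp_force': 0.0, 'grip_width': 0.08560266107830225}
```

View pics/top0.png

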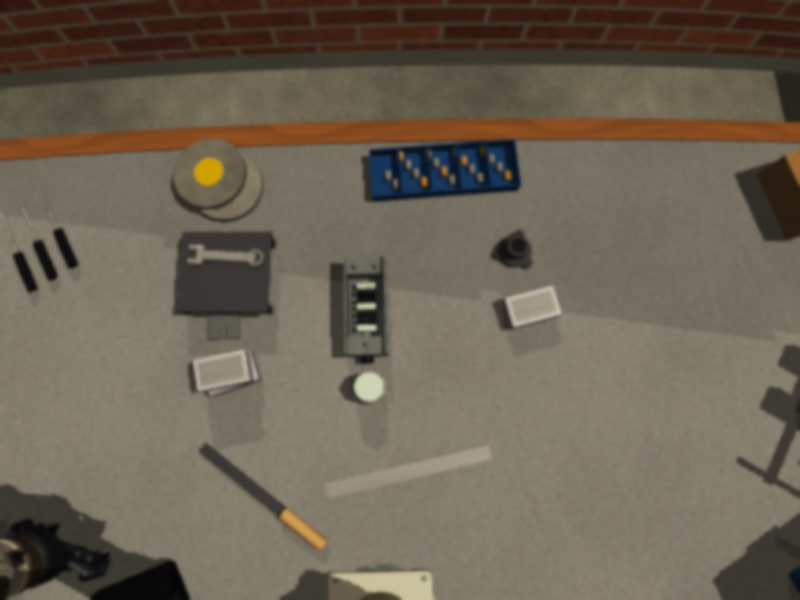

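View pics/scene0.png

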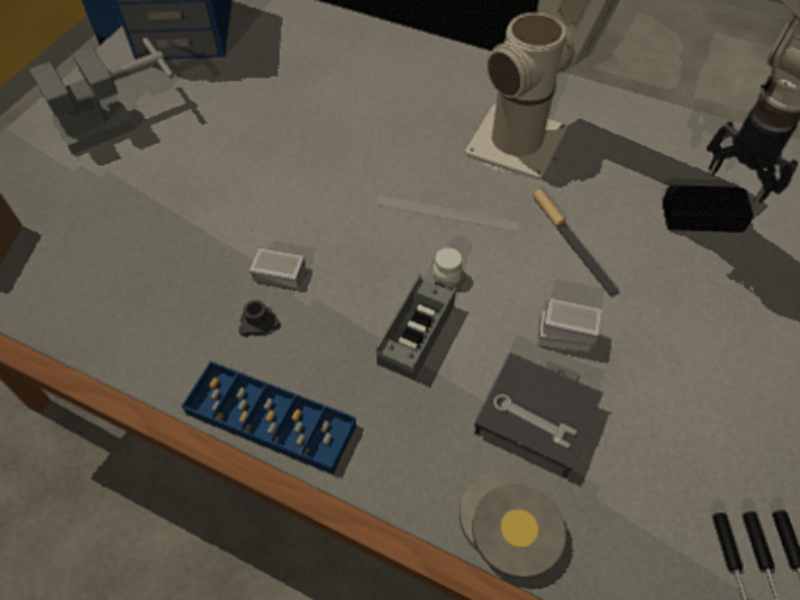

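The top view shows the tin stack at (222,370), the cover end at (223,328) under the riser (225,272), the box at (365,308) with its one-pin stub towards the jar at (368,387), the base tin at (532,307) and the flange at (515,250). The scene view agrees. Next I'll measure these from the depth of both views.

```bash
cat >> h.py <<'E'
def rect(P,box,zr,tag=""):
    x0,x1,y0,y1=box
    m=(P[...,0]>x0)&(P[...,0]<x1)&(P[...,1]>y0)&(P[...,1]<y1)&(P[...,2]>zr[0])&(P[...,2]<zr[1])
    if m.sum()<8: print(tag,"few",m.sum()); return
    Q=P[m]; r=cv2.minAreaRect((Q[:,:2]*1000).astype(np.float32))
    b=cv2.boxPoints(r); e=[b[1]-b[0],b[2]-b[1]]; e=max(e,key=np.linalg.norm); a=np.degrees(np.arctan2(e[1],e[0]))%180
    print(tag,"n",m.sum(),"c",np.round(r[0],1),"size",np.round(sorted(r[1]),1),"long axis deg",round(a,1),"z med",round(np.median(Q[:,2])*1000,1))
E
python3 - <<'E'
from h import *
pix=dict(tinB=(222,370),tinbase=(532,307),jar=(368,387),house=(365,308),cover=(223,328),riser=(205,290),flange=(515,250),bench=(440,400))
t=np.load("top.npz")["P"]
C={}
for k,(u,v) in pix.items():
    C[k]=t[int(v/1.5625),int(u/1.5625)]; print(k,np.round(C[k]*1000))
for n in("top","scene"):
    P=np.load(n+".npz")["P"]
    def b(k,r): c=C[k]; return(c[0]-r,c[0]+r,c[1]-r,c[1]+r)
    rect(P,b("tinB",.09),(.07,.09),n+" tinB")
    rect(P,b("tinbase",.075),(.033,.048),n+" base")
    rect(P,b("jar",.05),(.055,.075),n+" jar")
    rect(P,b("house",.13),(.055,.072),n+" housetop")
    rect(P,b("house",.13),(.045,.055),n+" ledge")
    rect(P,b("riser",.16),(.048,.058),n+" riser")
    rect(P,b("cover",.04),(.005,.014),n+" cover")
    rect(P,b("tinB",.06),(.03,.045),n+" tinA visible")
    rect(P,b("flange",.07),(.02,.06),n+" flange")
E
```

```text
tinB [477. 279.  81.]
tinbase [ 587. -306.   40.]
jar [441.  13.  66.]
house [594.  17.  32.]
cover [567. 301.  10.]
riser [633. 322.  60.]
flange [ 699. -278.   46.]
bench [ 414. -123.    2.]
top tinB n 734 c [475.2 281.4] size [ 61.6 101.2] long axis deg 101.1 z med 80.3
top base n 637 c [ 588.8 -308.4] size [61.  99.9] long axis deg 103.9 z med 40.8
top jar n 269 c [441.5  11.2] size [49.  51.8] long axis deg 178.8 z med 65.4
top housetop n 242 c [578.4  14.5] size [ 79.8 228.7] long axis deg 179.4 z med 66.2
top ledge n 536 c [597.6  12. ] size [ 75.  188.9] long axis deg 179.3 z med 50.5
top riser n 1999 c [612.5 290.6] size [180.4 275.2] long axis deg 178.2 z med 55.7
top cover n 328 c [569.  301.6] size [59.3 73. ] long axis deg 88.3 z med 8.7
top tinA visible n 101 c [459.9 260.3] size [ 53.9 112.2] long axis deg 134.9 z med 39.0
top flange n 164 c [ 712.2 -291.5] size [40.9 54.1] long axis deg 124.9 z med 45.8
scene tinB n 646 c [473.3 280.8] size [ 64.8 100.2] long axis deg 100.7 z med 81.1
scene base n 495 c [ 586.1 -308.7] size [ 65.9 102. ] long axis deg 101.0 z med 41.0
scene jar n 203 c [439.5  11.1] size [51.7 52.8] long axis deg 169.7 z med 66.3
scene housetop n 309 c [577.1  13.2] size [ 82.6 227.1] long axis deg 179.9 z med 63.9
scene ledge n 521 c [577.7  15.4] size [ 79.  226.5] long axis deg 179.6 z med 50.9
scene riser n 2154 c [619.5 288.7] size [180.3 260. ] long axis deg 177.9 z med 55.9
scene cover n 102 c [546.  297.5] size [26.2 63. ] long axis deg 86.3 z med 9.2
scene tinA visible n 104 c [496.  271.3] size [ 50.7 117.5] long axis deg 75.9 z med 38.3
scene flange n 203 c [ 707.5 -285.7] size [43.7 45. ] long axis deg 87.8 z med 45.8
```

Emit:
{"method": "send_rows", "body": {
  "steps": "1 0.028 -0.018 -0.007 0 0 -0.0977; 1 0.028 -0.018 -0.007 0 0 -0.0977; 1 0.028 -0.018 -0.007 0 0 -0.0977; 1 0.028 -0.018 -0.007 0 0 -0.0977; 1 0.028 -0.018 -0.007 0 0 -0.0977"
}}

```text
clock: 0.52
eef_pos: [0.3368, 0.3688, 0.1956]
tool_rot: [0.433, 0.901, -0.0, -0.0]
ft_force: [0.2, 0.3, -0.6]
grip_width: 0.0854
grasp_force: 0.0
```

Emit:
{"method": "send_rows", "body": {
  "steps": "1 0.028 -0.018 -0.007 0 0 -0.0977; 1 0.028 -0.018 -0.007 0 0 -0.0977; 1 0.028 -0.018 -0.007 0 0 -0.0977; 1 0.028 -0.018 -0.007 0 0 -0.0977; 1 0.026 -0.017 -0.007 0 0 -0.0977"
}}

```text
clock: 0.93
eef_pos: [0.4751, 0.2795, 0.1605]
tool_rot: [0.639, 0.77, -0.0, -0.0]
ft_force: [0.6, -0.1, -0.3]
grip_width: 0.0854
grasp_force: 0.0
```

Emit:
{"method": "send_rows", "body": {
  "steps": "1 0 0 0 0 0 0; 1 0 0 0 0 0 0; 1 0 0 0 0 0 0; 1 0 0 0 0 0 0; 1 0 0 0 0 0 0"
}}

```text
clock: 1.35
eef_pos: [0.4731, 0.2819, 0.1617]
tool_rot: [0.636, 0.772, 0.0, -0.0]
ft_force: [-0.9, 0.3, 0.0]
grip_width: 0.0856
grasp_force: 0.0
```

```bash
cat >> h.py <<'E'
def pose():
    o=get_obs(); M=R.from_quat(o["tool_rot"]).as_matrix()
    print("t",round(o["clock"],2),"tcp mm",np.round(o["eef_pos"]*1000,1),"tool y deg",round(np.degrees(np.arctan2(M[1,1],M[0,1]))%180,2),"zaxis",np.round(M[:,2],3),"F",np.round(o["ft_force"],1),"w",round(o["grip_width"]*1000,1),"gf",round(o["grasp_force"],1))
E
python3 - <<'E'
from h import *
pose()
f,P=cloud("wrist"); save("pics/w1.png",f)
rect(P,(.40,.55,.20,.36),(.07,.09),"tinB"); rect(P,(.40,.55,.20,.36),(.03,.045),"tinA vis")
for n in("top",):
    P=np.load(n+".npz")["P"]
    rect(P,(.485,.72,-.05,.08),(.058,.072),"cheeks");rect(P,(.51,.72,.19,.39),(.05,.06),"riser")
E
```

```text
t 1.35 tcp mm [473.1 281.9 161.7] tool y deg 11.08 zaxis [ 0.  0. -1.] F [-0.9  0.3  0. ] w 85.6 gf 0.0
tinB n 11591 c [474.2 282.8] size [ 61.4 100.6] long axis deg 100.5 z med 79.6
tinA vis n 76 c [455.9 323. ] size [24.4 69.8] long axis deg 40.5 z med 38.4
cheeks n 213 c [597.9  14.3] size [ 79.8 189.8] long axis deg 179.4 z med 66.4
riser n 2046 c [655.6 289.3] size [132.5 180.7] long axis deg 88.7 z med 56.4
```

View pics/w1.png

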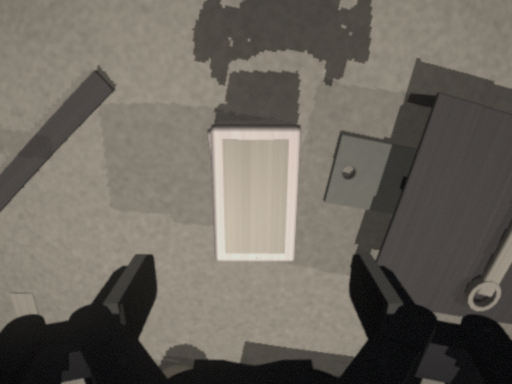

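The wrist view shows tin_b centred under the tool at (255,195). The cover's end is at (370,170), and its hole shows clearly. Now I'll descend and grasp.

Emit:
{"method": "send_rows", "body": {
  "steps": "1 0.001 0.001 -0.03 0 0 0; 1 0 0 -0.03 0 0 0; 1 0 0 -0.03 0 0 0; 1 0 0 -0.02 0 0 0; 1 0 0 0 0 0 0"
}}

```text
clock: 1.82
eef_pos: [0.471, 0.2807, 0.0471]
tool_rot: [0.636, 0.772, -0.004, -0.002]
ft_force: [-0.2, -0.5, 0.1]
grip_width: 0.0853
grasp_force: 0.0
```

Emit:
{"method": "send_rows", "body": {
  "steps": "-1 0 0 0 0 0 0; -1 0 0 0 0 0 0; -1 0 0 0 0 0 0; -1 0 0 0 0 0 0; -1 0 0 0 0 0 0"
}}

```text
clock: 2.23
eef_pos: [0.4764, 0.2831, 0.0536]
tool_rot: [0.636, 0.771, 0.002, 0.001]
ft_force: [-0.8, -0.2, 6.2]
grip_width: 0.0589
grasp_force: 67.9
```

Emit:
{"method": "send_rows", "body": {
  "steps": "-1 0 0 0 0 0 0; -1 0 0 0 0 0 0; -1 0 0 0.005 0 0 0; -1 0 0 0.015 0 0 0; -1 0 0 0.03 0 0 0"
}}

```text
clock: 2.65
eef_pos: [0.472, 0.28, 0.0983]
tool_rot: [0.637, 0.771, -0.004, -0.001]
ft_force: [-0.3, 0.0, -2.8]
grip_width: 0.0591
grasp_force: 66.9
```

Emit:
{"method": "send_rows", "body": {
  "steps": "-1 0 -0.010 0.03 0 0 0; -1 0.005 -0.025 0.03 0 0 0; -1 0.006 -0.03 0.01 0 0 0.006; -1 0.006 -0.03 0 0 0 0.006; -1 0.006 -0.03 0 0 0 0.006"
}}

```text
clock: 3.07
eef_pos: [0.4986, 0.156, 0.1729]
tool_rot: [0.629, 0.777, 0.001, 0.001]
ft_force: [0.2, 0.4, -2.5]
grip_width: 0.0588
grasp_force: 67.1
```

Emit:
{"method": "send_rows", "body": {
  "steps": "-1 0.006 -0.033 0 0 0 0.004; -1 0.006 -0.033 0 0 0 0.004; -1 0.006 -0.033 0 0 0 0; -1 0.006 -0.033 0 0 0 0; -1 0.006 -0.033 0 0 0 0"
}}

```text
clock: 3.48
eef_pos: [0.5276, -0.0098, 0.1714]
tool_rot: [0.626, 0.779, -0.0, -0.0]
ft_force: [0.2, 1.3, -2.3]
grip_width: 0.0587
grasp_force: 67.1
```

Emit:
{"method": "send_rows", "body": {
  "steps": "-1 0.006 -0.033 0 0 0 0; -1 0.006 -0.033 0 0 0 0; -1 0.006 -0.033 0 0 0 0; -1 0.006 -0.033 0 0 0 0; -1 0.006 -0.033 0 0 0 0"
}}

```text
clock: 3.9
eef_pos: [0.5575, -0.1747, 0.1712]
tool_rot: [0.626, 0.779, -0.0, -0.0]
ft_force: [0.9, -0.2, -2.6]
grip_width: 0.0591
grasp_force: 67.1
```

Emit:
{"method": "send_rows", "body": {
  "steps": "-1 0.006 -0.033 0 0 0 0; -1 0.006 -0.033 0 0 0 0; -1 0.006 -0.025 0 0 0 0; -1 0.006 -0.020 0 0 0 0; -1 0.003 -0.010 0 0 0 0"
}}

```text
clock: 4.32
eef_pos: [0.5846, -0.2972, 0.1706]
tool_rot: [0.628, 0.779, -0.001, -0.0]
ft_force: [0.7, 0.5, -2.8]
grip_width: 0.0587
grasp_force: 67.0
```

Emit:
{"method": "send_rows", "body": {
  "steps": "-1 0 0 0 0 0 0; -1 0 0 0 0 0 0; -1 0 0 0 0 0 0; -1 0 0 0 0 0 0; -1 0 0 0 0 0 0"
}}

```text
clock: 4.73
eef_pos: [0.5849, -0.2928, 0.1716]
tool_rot: [0.626, 0.78, 0.0, -0.0]
ft_force: [0.4, -0.3, -3.2]
grip_width: 0.0587
grasp_force: 67.0
```

```bash
python3 - <<'E'
from h import *
pose()
f,P=cloud("wrist"); save("pics/w2.png",f)
rect(P,(.50,.66,-.39,-.23),(.033,.047),"base")
f,P=cloud("top")
rect(P,(.40,.66,-.45,-.13),(.10,.145),"held?")
rect(P,(.39,.54,.19,.36),(.035,.047),"tinA")
f,P=cloud("scene")
rect(P,(.39,.54,.19,.36),(.035,.047),"tinA sc")
E
```

```text
t 4.73 tcp mm [ 584.9 -292.8  171.6] tool y deg 12.52 zaxis [-0.  0. -1.] F [ 0.4 -0.3 -3.2] w 58.7 gf 67.0
base n 855 c [ 576.3 -264.1] size [ 8.9 59.2] long axis deg 13.0 z med 39.1
held? few 0
tinA n 663 c [473.7 275.7] size [ 61.7 101. ] long axis deg 107.0 z med 40.5
tinA sc n 583 c [472.9 276.6] size [ 64.6 100. ] long axis deg 109.2 z med 41.4
```

View pics/w2.png

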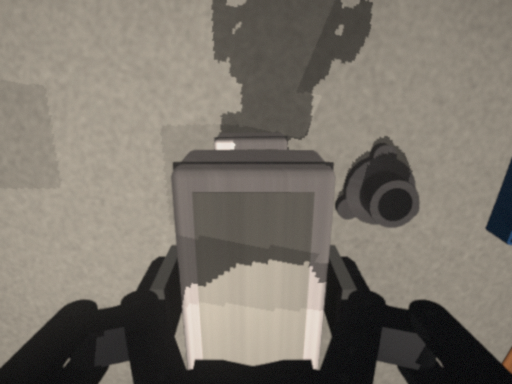

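Emit:
{"method": "send_rows", "body": {
  "steps": "-1 0.002 -0.0157 0 0 0 0.008; -1 0 0 -0.02 0 0 0; -1 0 0 -0.03 0 0 0; -1 0 0 -0.03 0 0 0; -1 0 0 -0.02 0 0 0"
}}

```text
clock: 5.3
eef_pos: [0.5857, -0.3088, 0.0686]
tool_rot: [0.623, 0.782, -0.0, -0.001]
ft_force: [-0.6, 0.1, -3.1]
grip_width: 0.0592
grasp_force: 67.0
```

Emit:
{"method": "send_rows", "body": {
  "steps": "-1 0 0 -0.01 0 0 0; -1 0 0 -0.004 0 0 0; -1 0 0 0 0 0 0; -1 0 0 0 0 0 0; -1 0 0 0 0 0 0"
}}

```text
clock: 5.72
eef_pos: [0.5885, -0.3104, 0.0596]
tool_rot: [0.623, 0.782, 0.0, 0.002]
ft_force: [-0.7, -0.3, -2.7]
grip_width: 0.0588
grasp_force: 67.0
```

```bash
python3 - <<'E'
from h import *
pose()
E
```

```text
t 5.72 tcp mm [ 588.5 -310.4   59.6] tool y deg 12.9 zaxis [ 0.004 -0.002 -1.   ] F [-0.7 -0.3 -2.7] w 58.8 gf 67.0
```

Emit:
{"method": "send_rows", "body": {
  "steps": "-1 0 0 -0.002 0 0 0; -1 0 0 -0.002 0 0 0; -1 0 0 0 0 0 0; -1 0 0 0 0 0 0; -1 0 0 0 0 0 0"
}}

```text
clock: 6.13
eef_pos: [0.5872, -0.3098, 0.0537]
tool_rot: [0.623, 0.782, 0.0, 0.0]
ft_force: [1.2, 0.7, -1.7]
grip_width: 0.0587
grasp_force: 67.3
```

Emit:
{"method": "send_rows", "body": {
  "steps": "-1 0 0 -0.002 0 0 0; -1 0 0 -0.001 0 0 0; -1 0 0 0 0 0 0; -1 0 0 0 0 0 0; -1 0 0 0 0 0 0"
}}

```text
clock: 6.55
eef_pos: [0.5872, -0.3099, 0.0536]
tool_rot: [0.623, 0.782, 0.0, 0.001]
ft_force: [-5.2, 1.8, 11.0]
grip_width: 0.0584
grasp_force: 68.6
```

Emit:
{"method": "send_rows", "body": {
  "steps": "0.8 0 0 0 0 0 0; 0.8 0 0 0 0 0 0; 0.8 0 0 0 0 0 0; 0.8 0 0 0 0 0 0; 0.8 0 0 0.01 0 0 0"
}}

```text
clock: 6.97
eef_pos: [0.5854, -0.3089, 0.0579]
tool_rot: [0.623, 0.782, -0.0, -0.002]
ft_force: [0.2, -0.5, -0.2]
grip_width: 0.0769
grasp_force: 0.0
```

Emit:
{"method": "send_rows", "body": {
  "steps": "1 0 0 0.02 0 0 0; 1 0 0 0.04 0 0 0; 1 0 0 0.04 0 0 0; 1 0 0 0.02 0 0 0; 1 -0.006 0.03 0 0 0 0.015"
}}

```text
clock: 7.38
eef_pos: [0.5851, -0.2857, 0.188]
tool_rot: [0.619, 0.785, 0.001, 0.008]
ft_force: [0.6, 0.4, 0.4]
grip_width: 0.0854
grasp_force: 0.0
```

Emit:
{"method": "send_rows", "body": {
  "steps": "1 -0.0075 0.0385 0 0 0 0.015; 1 -0.0075 0.0385 0 0 0 0.015; 1 -0.0075 0.0385 0 0 0 0.015; 1 -0.0075 0.0385 0 0 0 0.015; 1 -0.0075 0.0385 0 0 0 0.012"
}}

```text
clock: 7.8
eef_pos: [0.543, -0.0856, 0.181]
tool_rot: [0.589, 0.808, 0.0, 0.0]
ft_force: [1.1, 0.3, 0.1]
grip_width: 0.0853
grasp_force: 0.0
```

Emit:
{"method": "send_rows", "body": {
  "steps": "1 -0.0075 0.0385 0 0 0 0; 1 -0.0075 0.0385 0 0 0 0; 1 -0.0075 0.0385 0 0 0 0; 1 -0.0075 0.0385 0 0 0 0; 1 -0.0075 0.0385 0 0 0 0"
}}

```text
clock: 8.22
eef_pos: [0.5056, 0.1071, 0.1812]
tool_rot: [0.589, 0.808, 0.0, 0.0]
ft_force: [0.9, -0.9, -0.0]
grip_width: 0.0854
grasp_force: 0.0
```

Emit:
{"method": "send_rows", "body": {
  "steps": "1 -0.0075 0.0385 0 0 0 0; 1 -0.0075 0.0385 0 0 0 0; 1 -0.0075 0.0385 0 0 0 0; 1 -0.0075 0.0385 0 0 0 0; 1 -0.003 0.017 0 0 0 0"
}}

```text
clock: 8.63
eef_pos: [0.4719, 0.2808, 0.1811]
tool_rot: [0.587, 0.81, 0.001, -0.0]
ft_force: [0.2, 0.0, 0.4]
grip_width: 0.0853
grasp_force: 0.0
```

Emit:
{"method": "send_rows", "body": {
  "steps": "1 0 0 0 0 0 0; 1 0 0 0 0 0 0; 1 0 0 0 0 0 0; 1 0 0 0 0 0 0; 1 0 0 0 0 0 0"
}}

```text
clock: 9.05
eef_pos: [0.4734, 0.275, 0.1805]
tool_rot: [0.589, 0.808, -0.0, 0.0]
ft_force: [0.1, -0.4, -0.1]
grip_width: 0.0854
grasp_force: 0.0
```

```bash
python3 - <<'E'
from h import *
pose()
f,P=cloud("wrist"); save("pics/w3.png",f); np.savez("w3.npz",f=f,P=P)
rect(P,(.40,.56,.19,.36),(.03,.047),"tinA"); rect(P,(.50,.575,.19,.36),(.004,.014),"cover")
f,P=cloud("top"); rect(P,(.50,.66,-.39,-.22),(.07,.09),"tinB placed")
f,P=cloud("scene"); rect(P,(.50,.66,-.39,-.22),(.07,.09),"tinB placed sc"); rect(P,(.50,.66,-.39,-.22),(.033,.05),"base sc")
E
```

```text
t 9.05 tcp mm [473.4 275.  180.5] tool y deg 17.76 zaxis [ 0. -0. -1.] F [ 0.1 -0.4 -0.1] w 85.4 gf 0.0
tinA n 7832 c [473.  277.8] size [ 60.8 100.7] long axis deg 107.9 z med 39.7
cover n 2082 c [559.1 299.2] size [32.6 64.7] long axis deg 90.9 z med 7.4
tinB placed n 703 c [ 589.6 -310.7] size [ 61.7 100.1] long axis deg 102.9 z med 80.5
tinB placed sc n 538 c [ 585.5 -310.1] size [ 65.6 101.2] long axis deg 101.5 z med 80.9
base sc n 120 c [ 602.7 -293.7] size [ 50.5 113.7] long axis deg 132.2 z med 40.4
```

View pics/w3.png

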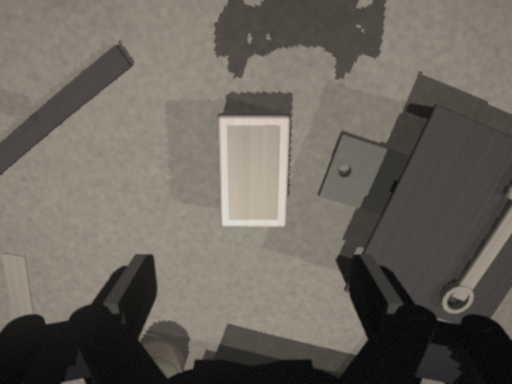

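The wrist view shows tin_a alone at (254,170), and the cover's end with its hole at (345,170).

Emit:
{"method": "send_rows", "body": {
  "steps": "1 0 0.0025 -0.04 0 0 0; 1 0 0 -0.04 0 0 0; 1 0 0 -0.04 0 0 0; 1 0 0 -0.03 0 0 0; 1 0 0 -0.0165 0 0 0"
}}

```text
clock: 9.62
eef_pos: [0.4705, 0.2767, 0.0097]
tool_rot: [0.589, 0.808, -0.003, -0.001]
ft_force: [-0.2, 0.1, -0.2]
grip_width: 0.085
grasp_force: 0.0
```

Emit:
{"method": "send_rows", "body": {
  "steps": "1 0 0 0 0 0 0; 1 0 0 0 0 0 0; -1 0 0 0 0 0 0; -1 0 0 0 0 0 0; -1 0 0 0 0 0 0"
}}

```text
clock: 10.03
eef_pos: [0.4748, 0.2797, 0.0163]
tool_rot: [0.589, 0.808, 0.002, 0.001]
ft_force: [-0.4, 0.4, -0.9]
grip_width: 0.0586
grasp_force: 66.3
```

Emit:
{"method": "send_rows", "body": {
  "steps": "-1 0 0 0 0 0 0; -1 0 0 0 0 0 0; -1 0 0 0 0 0 0; -1 0 0 0.01 0 0 0; -1 0 0 0.03 0 0 0"
}}

```text
clock: 10.45
eef_pos: [0.4695, 0.2768, 0.0508]
tool_rot: [0.589, 0.808, -0.004, -0.002]
ft_force: [-0.8, -0.9, -2.5]
grip_width: 0.0586
grasp_force: 66.1
```

Emit:
{"method": "send_rows", "body": {
  "steps": "-1 0 0 0.04 0 0 0; -1 0 0 0.04 0 0 0; -1 0 0 0.04 0 0 0; -1 0.003 -0.015 0.016 0 0 0; -1 0.006 -0.03 0 0 0 -0.015"
}}

```text
clock: 10.87
eef_pos: [0.4846, 0.2374, 0.1965]
tool_rot: [0.593, 0.805, 0.006, 0.002]
ft_force: [2.4, 0.1, -2.2]
grip_width: 0.0589
grasp_force: 66.4
```

```bash
python3 - <<'E'
from h import *
pose()
E
```

```text
t 10.87 tcp mm [484.6 237.4 196.5] tool y deg 17.28 zaxis [ 0.011  0.007 -1.   ] F [ 2.4  0.1 -2.2] w 58.9 gf 66.4
```

Emit:
{"method": "send_rows", "body": {
  "steps": "-1 0.007 -0.036 0 0 0 -0.014; -1 0.007 -0.036 0 0 0 -0.014; -1 0.007 -0.036 0 0 0 -0.014; -1 0.007 -0.036 0 0 0 -0.014; -1 0.007 -0.036 0 0 0 -0.012"
}}

```text
clock: 11.28
eef_pos: [0.5166, 0.0522, 0.1905]
tool_rot: [0.622, 0.783, 0.0, 0.0]
ft_force: [1.1, 0.7, -2.6]
grip_width: 0.0586
grasp_force: 66.3
```

Emit:
{"method": "send_rows", "body": {
  "steps": "-1 0.007 -0.036 0 0 0 0; -1 0.007 -0.036 0 0 0 0; -1 0.007 -0.036 0 0 0 0; -1 0.007 -0.036 0 0 0 0; -1 0.007 -0.036 0 0 0 0"
}}

```text
clock: 11.7
eef_pos: [0.5516, -0.1279, 0.1904]
tool_rot: [0.622, 0.783, 0.0, -0.0]
ft_force: [1.2, 1.4, -2.0]
grip_width: 0.0588
grasp_force: 66.3
```

Emit:
{"method": "send_rows", "body": {
  "steps": "-1 0.007 -0.036 0 0 0 0; -1 0.007 -0.036 0 0 0 0; -1 0.007 -0.036 0 0 0 0; -1 0.007 -0.036 0 0 0 0; -1 0.005 -0.03 0 0 0 0"
}}

```text
clock: 12.12
eef_pos: [0.5846, -0.3027, 0.1901]
tool_rot: [0.622, 0.783, -0.0, 0.0]
ft_force: [1.0, -0.1, -1.8]
grip_width: 0.0587
grasp_force: 66.3
```

Emit:
{"method": "send_rows", "body": {
  "steps": "-1 0 0 0 0 0 0; -1 0 0 0 0 0 0; -1 0 0 0 0 0 0; -1 0 0 0 0 0 0; -1 0 0 0 0 0 0"
}}

```text
clock: 12.53
eef_pos: [0.585, -0.2988, 0.1902]
tool_rot: [0.621, 0.784, 0.0, -0.0]
ft_force: [-0.7, -0.3, -3.1]
grip_width: 0.0588
grasp_force: 66.2
```

```bash
python3 - <<'E'
from h import *
pose()
f,P=cloud("wrist"); rect(P,(.5,.68,-.39,-.2),(.072,.088),"tinB top seen"); rect(P,(.5,.68,-.39,-.2),(.033,.047),"base")
# end face of the held tin
m=(P[...,2]>.13)&(P[...,2]<.2); Q=P[m]; a=np.radians(103); s=Q[:,0]*np.cos(a)+Q[:,1]*np.sin(a)
o=get_obs()["eef_pos"]; s0=o[0]*np.cos(a)+o[1]*np.sin(a); print("held end rel tcp mm",np.round(np.nanpercentile((s-s0)*1000,[50,90,98,99.5]),1))
E
```

```text
t 12.53 tcp mm [ 585.  -298.8  190.2] tool y deg 13.22 zaxis [-0.  0. -1.] F [-0.7 -0.3 -3.1] w 58.8 gf 66.2
tinB top seen n 1182 c [ 577.2 -266.3] size [10.6 60.1] long axis deg 13.6 z med 79.2
base n 267 c [ 575.6 -261.1] size [ 2.7 58.7] long axis deg 13.1 z med 38.3
held end rel tcp mm [48.  48.2 48.3 48.4]
```

Emit:
{"method": "send_rows", "body": {
  "steps": "-1 0.002 -0.0097 0 0 0 0; -1 0 0 -0.02 0 0 0; -1 0 0 -0.03 0 0 0; -1 0 0 -0.02 0 0 0; -1 0 0 -0.014 0 0 0"
}}

```text
clock: 13.0
eef_pos: [0.5859, -0.3094, 0.1033]
tool_rot: [0.621, 0.783, -0.0, -0.002]
ft_force: [-1.1, -0.0, -3.1]
grip_width: 0.0586
grasp_force: 66.2
```

Emit:
{"method": "send_rows", "body": {
  "steps": "-1 0 0 -0.006 0 0 0; -1 0 0 -0.002 0 0 0; -1 0 0 0 0 0 0; -1 0 0 0 0 0 0; -1 0 0 0 0 0 0"
}}

```text
clock: 13.42
eef_pos: [0.5879, -0.3104, 0.0993]
tool_rot: [0.622, 0.783, 0.0, 0.001]
ft_force: [-0.4, 0.7, -2.8]
grip_width: 0.0586
grasp_force: 66.2
```

Emit:
{"method": "send_rows", "body": {
  "steps": "-1 0 0 -0.002 0 0 0; -1 0 0 -0.001 0 0 0; -1 0 0 0 0 0 0; -1 0 0 0 0 0 0; -1 0 0 0 0 0 0"
}}

```text
clock: 13.83
eef_pos: [0.5877, -0.3104, 0.0963]
tool_rot: [0.622, 0.783, 0.0, 0.001]
ft_force: [-0.9, 0.3, 5.7]
grip_width: 0.0589
grasp_force: 67.1
```

Emit:
{"method": "send_rows", "body": {
  "steps": "-1 0 0 -0.001 0 0 0; -1 0 0 0 0 0 0; -1 0 0 0 0 0 0; -1 0 0 0 0 0 0; -1 0 0 0 0 0 0"
}}

```text
clock: 14.25
eef_pos: [0.5877, -0.3104, 0.0963]
tool_rot: [0.622, 0.783, 0.0, 0.002]
ft_force: [-3.5, 0.9, 9.5]
grip_width: 0.0584
grasp_force: 67.7
```

Emit:
{"method": "send_rows", "body": {
  "steps": "0.8 0 0 0 0 0 0; 0.8 0 0 0 0 0 0; 0.8 0 0 0 0 0 0; 0.8 0 0 0 0 0 0; 0.8 0 0 0.01 0 0 0"
}}

```text
clock: 14.67
eef_pos: [0.5853, -0.309, 0.1011]
tool_rot: [0.622, 0.783, -0.001, -0.003]
ft_force: [0.2, 0.5, -0.8]
grip_width: 0.0766
grasp_force: 0.0
```

Emit:
{"method": "send_rows", "body": {
  "steps": "1 0 0 0.02 0 0 0; 1 0 0 0.03 0 0 0; 1 0 0 0.03 0 0 0; 1 0 0 0.015 0 0 0; 1 -0.002 0.02 0 0 0 0.083"
}}

```text
clock: 15.08
eef_pos: [0.5873, -0.294, 0.2046]
tool_rot: [0.59, 0.808, 0.0, 0.005]
ft_force: [0.8, -0.6, 1.0]
grip_width: 0.0856
grasp_force: 0.0
```

Emit:
{"method": "send_rows", "body": {
  "steps": "1 -0.004 0.038 0 0 0 0.083; 1 -0.004 0.038 0 0 0 0.083; 1 -0.004 0.038 0 0 0 0.083; 1 -0.004 0.038 0 0 0 0.083; 1 -0.004 0.038 0 0 0 0.083"
}}

```text
clock: 15.5
eef_pos: [0.5646, -0.0984, 0.1995]
tool_rot: [0.408, 0.913, 0.0, 0.0]
ft_force: [0.2, 0.5, 0.2]
grip_width: 0.0853
grasp_force: 0.0
```

Emit:
{"method": "send_rows", "body": {
  "steps": "1 -0.004 0.038 0 0 0 0.083; 1 -0.004 0.038 0 0 0 0.083; 1 -0.004 0.038 0 0 0 0.083; 1 -0.004 0.038 0 0 0 0.083; 1 -0.004 0.038 0 0 0 0.083"
}}

```text
clock: 15.92
eef_pos: [0.5446, 0.0919, 0.1997]
tool_rot: [0.211, 0.978, 0.0, 0.0]
ft_force: [0.0, 0.2, 0.1]
grip_width: 0.0851
grasp_force: 0.0
```

Emit:
{"method": "send_rows", "body": {
  "steps": "1 -0.004 0.038 0 0 0 0.083; 1 -0.004 0.038 0 0 0 0.083; 1 -0.004 0.038 0 0 0 0.083; 1 -0.004 0.038 0 0 0 0.083; 1 -0.003 0.020 0 0 0 0.083"
}}

```text
clock: 16.33
eef_pos: [0.5253, 0.2663, 0.1995]
tool_rot: [0.003, 1.0, 0.001, 0.0]
ft_force: [-0.1, 0.0, -0.7]
grip_width: 0.0854
grasp_force: 0.0
```

Emit:
{"method": "send_rows", "body": {
  "steps": "1 0 0 0 0 0 0; 1 0 0 0 0 0 0; 1 0 0 0 0 0 0; 1 0 0 0 0 0 0; 1 0 0 0 0 0 0"
}}

```text
clock: 16.75
eef_pos: [0.5264, 0.2607, 0.1991]
tool_rot: [0.008, 1.0, -0.0, 0.0]
ft_force: [-0.6, 1.0, -0.9]
grip_width: 0.0853
grasp_force: 0.0
```

```bash
python3 - <<'E'
from h import *
pose()
f,P=cloud("wrist"); save("pics/w4.png",f); np.savez("w4.npz",f=f,P=P)
rect(P,(.48,.59,.22,.38),(.0045,.012),"cover")
m=(P[...,2]>.05)&(P[...,2]<.06)&(P[...,1]>.2)&(P[...,1]<.38)&(P[...,0]<.6)
for y in np.arange(.22,.37,.02):
    q=m&(abs(P[...,1]-y)<.004); c=(abs(P[...,1]-y)<.004)&(P[...,2]>.0045)&(P[...,2]<.012)&(P[...,0]>.5)
    print(round(y,2),"riser front",np.round(np.nanmin(np.r_[9,P[q][:,0]]),4),"cover end",np.round(np.nanmin(np.r_[9,P[c][:,0]]),4),c.sum())
f,P=cloud("top"); rect(P,(.50,.66,-.39,-.22),(.11,.13),"tinA placed")
f,P=cloud("scene"); rect(P,(.50,.66,-.39,-.22),(.11,.13),"tinA placed sc")
E
```

```text
t 16.75 tcp mm [526.4 260.7 199.1] tool y deg 89.07 zaxis [ 0. -0. -1.] F [-0.6  1.  -0.9] w 85.3 gf 0.0
cover n 2563 c [566.6 299.3] size [47.3 64.4] long axis deg 90.6 z med 7.6
0.22 riser front 0.586 cover end 9.0 0
0.24 riser front 0.5868 cover end 9.0 0
0.26 riser front 0.5869 cover end 9.0 0
0.28 riser front 0.5876 cover end 0.5432 482
0.3 riser front 0.5886 cover end 0.5431 390
0.32 riser front 0.5888 cover end 0.5428 470
0.34 riser front 0.5896 cover end 9.0 0
0.36 riser front 0.5896 cover end 9.0 0
tinA placed n 746 c [ 590.1 -312.1] size [ 61.4 101.4] long axis deg 102.4 z med 120.7
tinA placed sc n 566 c [ 587.8 -311.3] size [ 65.4 100.9] long axis deg 103.5 z med 121.1
```

View pics/w4.png

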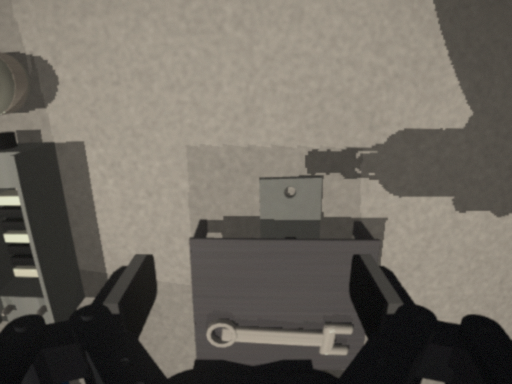

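The view shows the cover end at (291,198) poking out from under the riser's front edge, with nothing in front of it. I'll pinch its two side edges.

Emit:
{"method": "send_rows", "body": {
  "steps": "1 0.015 0.0193 0 0 0 0.027; 1 0.0146 0.0193 -0.01 0 0 0; 1 0 0 -0.03 0 0 0; 1 0 0 -0.04 0 0 0; 1 0 0 -0.04 0 0 0"
}}

```text
clock: 17.32
eef_pos: [0.5571, 0.3011, 0.0788]
tool_rot: [-0.006, 1.0, 0.001, 0.002]
ft_force: [0.2, -0.1, -0.7]
grip_width: 0.0854
grasp_force: 0.0
```

Emit:
{"method": "send_rows", "body": {
  "steps": "1 0 0 -0.03 0 0 0; 1 0 0 -0.02 0 0 0; 1 0 0 -0.015 0 0 0; 1 0 0 0 0 0 0; 1 0 0 0 0 0 0"
}}

```text
clock: 17.73
eef_pos: [0.5551, 0.2999, 0.013]
tool_rot: [-0.006, 1.0, -0.001, -0.001]
ft_force: [-0.1, -0.2, 0.4]
grip_width: 0.0854
grasp_force: 0.0
```

Emit:
{"method": "send_rows", "body": {
  "steps": "1 0 0 -0.004 0 0 0; 1 0 0 -0.003 0 0 0; 1 0 0 0 0 0 0; 1 0 0 0 0 0 0; 1 0 0 0 0 0 0"
}}

```text
clock: 18.15
eef_pos: [0.556, 0.3009, 0.0076]
tool_rot: [-0.007, 1.0, 0.0, 0.001]
ft_force: [0.6, 0.4, -0.2]
grip_width: 0.0857
grasp_force: 0.0
```

```bash
python3 - <<'E'
from h import *
pose()
E
```

```text
t 18.15 tcp mm [556.  300.9   7.6] tool y deg 90.76 zaxis [ 0.001  0.001 -1.   ] F [ 0.6  0.4 -0.2] w 85.7 gf 0.0
```

Emit:
{"method": "send_rows", "body": {
  "steps": "1 0 -0.0015 -0.003 0 0 0; 1 0 0 -0.002 0 0 0; 1 0 0 -0.001 0 0 0; 1 0 0 0 0 0 0; 1 0 0 0 0 0 0"
}}

```text
clock: 18.57
eef_pos: [0.5555, 0.2991, 0.0006]
tool_rot: [-0.007, 1.0, -0.0, -0.0]
ft_force: [0.3, 0.4, 1.3]
grip_width: 0.0852
grasp_force: 0.0
```

Emit:
{"method": "send_rows", "body": {
  "steps": "0.6 0 0 0 0 0 0; 0.55 0 0 0 0 0 0; 0.4 0 0 0 0 0 0; 0.4 0 0 0 0 0 0; 0.4 0 0 0 0 0 0"
}}

```text
clock: 18.98
eef_pos: [0.5557, 0.2992, 0.0017]
tool_rot: [-0.007, 1.0, 0.0, 0.0]
ft_force: [-1.7, -1.6, 5.6]
grip_width: 0.0608
grasp_force: 43.9
```

Emit:
{"method": "send_rows", "body": {
  "steps": "-1 0 0 0.001 0 0 0; -1 0 0 0 0 0 0; -1 0 0 0 0 0 0; -1 -0.005 0 0 0 0 0; -1 -0.010 0 0 0 0 0"
}}

```text
clock: 19.4
eef_pos: [0.543, 0.2996, 0.0023]
tool_rot: [-0.006, 1.0, 0.001, 0.002]
ft_force: [3.1, 0.5, 1.9]
grip_width: 0.0584
grasp_force: 64.2
```

Emit:
{"method": "send_rows", "body": {
  "steps": "-1 -0.02 0 0 0 0 0; -1 -0.02 0 0 0 0 0; -1 -0.02 0 0 0 0 0; -1 -0.02 0 0 0 0 0; -1 -0.015 0 0 0 0 0"
}}

```text
clock: 19.82
eef_pos: [0.4455, 0.2996, 0.0023]
tool_rot: [-0.007, 1.0, 0.0, 0.001]
ft_force: [1.6, 0.8, 1.6]
grip_width: 0.0585
grasp_force: 65.2
```

Emit:
{"method": "send_rows", "body": {
  "steps": "-1 -0.01 0 0 0 0 0; -1 0 0 0 0 0 0; -1 0 0 0 0 0 0; 1 0 0 0 0 0 0; 1 0 0 0 0 0 0"
}}

```text
clock: 20.23
eef_pos: [0.4355, 0.2991, 0.0014]
tool_rot: [-0.007, 1.0, -0.0, -0.0]
ft_force: [-0.2, -0.4, -0.7]
grip_width: 0.0807
grasp_force: 0.0
```

Emit:
{"method": "send_rows", "body": {
  "steps": "1 0 0 0 0 0 0; 1 0 0 0 0 0 0; 1 0 0 0.03 0 0 0; 1 0 0 0.04 0 0 0; 1 0 0 0.04 0 0 0"
}}

```text
clock: 20.65
eef_pos: [0.4345, 0.2982, 0.1114]
tool_rot: [-0.006, 1.0, -0.001, -0.002]
ft_force: [0.6, 1.1, 0.5]
grip_width: 0.0854
grasp_force: 0.0
```

Emit:
{"method": "send_rows", "body": {
  "steps": "1 0 0 0.04 0 0 0; 1 0 0 0.03 0 0 0; 1 0 0 0 0 0 0; 1 0 0 0 0 0 0; 1 0 0 0 0 0 0"
}}

```text
clock: 21.07
eef_pos: [0.4353, 0.2988, 0.181]
tool_rot: [-0.006, 1.0, -0.0, -0.001]
ft_force: [0.0, 0.5, -1.0]
grip_width: 0.0856
grasp_force: 0.0
```

```bash
python3 - <<'E'
from h import *
pose()
f,P=cloud("wrist"); save("pics/w5.png",f); np.savez("w5.npz",f=f,P=P)
rect(P,(.36,.59,.22,.38),(.0045,.012),"cover w")
rect(P,(.36,.62,.22,.38),(.036,.048),"handle w")
for n in("top","scene"):
    f,P=cloud(n); np.savez(n+"2.npz",f=f,P=P); rect(P,(.40,.585,.22,.38),(.0045,.013),"cover "+n); rect(P,(.36,.585,.22,.38),(.036,.048),"handle "+n)
E
```

```text
t 21.07 tcp mm [435.3 298.8 181. ] tool y deg 90.74 zaxis [-0.001 -0.001 -1.   ] F [ 0.   0.5 -1. ] w 85.6 gf 0.0
cover w n 8542 c [505.7 300.5] size [ 64.5 168.5] long axis deg 0.8 z med 7.6
handle w n 704 c [549.1 326.2] size [ 34.9 137.2] long axis deg 34.2 z med 41.4
cover top n 845 c [492.8 298.7] size [149.2 181.7] long axis deg 179.2 z med 8.2
handle top n 74 c [513.9 300.4] size [12.7 49. ] long axis deg 0.0 z med 41.4
cover scene n 836 c [480.2 299.8] size [157.6 159.3] long axis deg 90.0 z med 8.6
handle scene n 60 c [511. 299.] size [11.7 49.8] long axis deg 0.3 z med 42.2
```

View pics/w5.png

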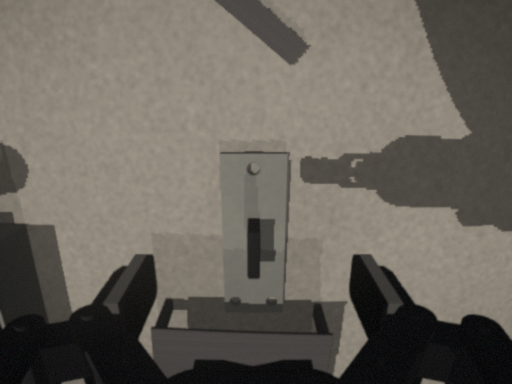

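The cover has come out. Its handle is at (254,248) in the wrist view, its single hole at (253,168), and its two holes lie towards the riser. So it's the right way round for the box, and I'll grasp the handle.

Emit:
{"method": "send_rows", "body": {
  "steps": "1 0.025 0.0012 0 0 0 0; 1 0.03 0 0 0 0 0; 1 0.022 0 -0.02 0 0 0; 1 0 0 -0.03 0 0 0; 1 0 0 -0.03 0 0 0"
}}

```text
clock: 21.63
eef_pos: [0.514, 0.3002, 0.0998]
tool_rot: [-0.006, 1.0, 0.0, 0.0]
ft_force: [-1.1, -0.5, 0.0]
grip_width: 0.0853
grasp_force: 0.0
```

Emit:
{"method": "send_rows", "body": {
  "steps": "1 0 0 -0.03 0 0 0; 1 0 0 -0.03 0 0 0; 1 0 0 -0.022 0 0 0; 1 0 0 0 0 0 0; 1 0 0 0 0 0 0"
}}

```text
clock: 22.05
eef_pos: [0.5106, 0.2992, 0.0173]
tool_rot: [-0.007, 1.0, -0.002, -0.003]
ft_force: [0.3, 0.4, -0.3]
grip_width: 0.0857
grasp_force: 0.0
```

Emit:
{"method": "send_rows", "body": {
  "steps": "1 0 0 0 0 0 0; 1 0 0 0 0 0 0; 0.4 0 0 0 0 0 0; 0 0 0 0 0 0 0; -0.4 0 0 0 0 0 0"
}}

```text
clock: 22.47
eef_pos: [0.5133, 0.3008, 0.0211]
tool_rot: [-0.007, 1.0, 0.001, 0.001]
ft_force: [-0.2, 0.6, -0.4]
grip_width: 0.0513
grasp_force: 0.0
```

Emit:
{"method": "send_rows", "body": {
  "steps": "-1 0 0 0 0 0 0; -1 0 0 0 0 0 0; -1 0 0 0 0 0 0; -1 0 0 0 0 0 0; -1 0 0 0 0 0 0"
}}

```text
clock: 22.88
eef_pos: [0.5128, 0.3004, 0.0202]
tool_rot: [-0.007, 1.0, 0.0, 0.0]
ft_force: [-1.5, -0.4, 3.2]
grip_width: 0.0105
grasp_force: 59.5
```

```bash
python3 - <<'E'
from h import *
pose()
E
```

```text
t 22.88 tcp mm [512.8 300.4  20.2] tool y deg 90.76 zaxis [ 0.  0. -1.] F [-1.5 -0.4  3.2] w 10.5 gf 59.5
```

Emit:
{"method": "send_rows", "body": {
  "steps": "-1 0 0 0.005 0 0 0; -1 0 0 0.01 0 0 0; -1 0 0 0.03 0 0 0; -1 0 0 0.035 0 0 0; -1 0 0 0.035 0 0 0"
}}

```text
clock: 23.3
eef_pos: [0.5112, 0.2995, 0.1348]
tool_rot: [-0.007, 1.0, -0.001, -0.002]
ft_force: [0.8, 1.0, -2.3]
grip_width: 0.0107
grasp_force: 60.1
```

Emit:
{"method": "send_rows", "body": {
  "steps": "-1 0.0 -0.01 0.03 0 0 0; -1 0.005 -0.025 0.03 0 0 0; -1 0.005 -0.03 0.02 0 0 0; -1 0.005 -0.03 0 0 0 0; -1 0.005 -0.03 0 0 0 0"
}}

```text
clock: 23.72
eef_pos: [0.5335, 0.1747, 0.2176]
tool_rot: [-0.007, 1.0, 0.001, 0.002]
ft_force: [-0.4, 0.0, -3.8]
grip_width: 0.011
grasp_force: 60.0
```

Emit:
{"method": "send_rows", "body": {
  "steps": "-1 0.005 -0.01 0 0 0 0; -1 0 0 0 0 0 0; -1 0 0 0 0 0 0; -1 0 0 0 0 0 0; -1 0 0 0 0 0 0"
}}

```text
clock: 24.13
eef_pos: [0.5372, 0.1665, 0.2145]
tool_rot: [-0.007, 1.0, 0.0, -0.0]
ft_force: [-0.2, -0.2, -2.2]
grip_width: 0.0101
grasp_force: 60.0
```

```bash
python3 - <<'E'
from h import *
pose()
f,P=cloud("wrist"); save("pics/w6.png",f); np.savez("w6.npz",f=f,P=P)
rect(P,(.485,.72,-.04,.07),(.06,.072),"box top w")
def pins(P,n):
  m=(P[...,2]>.0535)&(P[...,2]<.07)&(abs(P[...,1]-.0135)<.031)&(P[...,0]>.49)&(P[...,0]<.71)
  k,l,s,c=cv2.connectedComponentsWithStats(m.astype(np.uint8))
  for i in range(1,k):
    if s[i,4]>1: q=P[l==i]; print(n,"pin",s[i,4],np.round(np.median(q,0)*1000,1),"px",np.round(c[i]))
pins(P,"w")
for n in("top","scene"):
  f,Q=cloud(n); np.savez(n+"3.npz",f=f,P=Q); pins(Q,n)
  m=(Q[...,2]>.18)&(Q[...,2]<.22); rect(Q,(.42,.68,.07,.25),(.199,.225),n+" cover plate"); rect(Q,(.42,.68,.10,.22),(.19,.215),n+" cover plate2")
m=P[...,2]>.17; print("plate z near", np.nanpercentile(P[m][:,2],[5,50,95]), P[m].min(0),P[m].max(0))
E
```

```text
t 24.13 tcp mm [537.2 166.5 214.5] tool y deg 90.84 zaxis [-0.001  0.    -1.   ] F [-0.2 -0.2 -2.2] w 10.1 gf 60.0
box top w n 2417 c [596.2  14.7] size [ 82.1 190.4] long axis deg 179.9 z med 64.9
w pin 80 [520.5  16.7  59.3] px [ 87. 152.]
w pin 59 [669.7  -4.3  58.1] px [ 88. 292.]
w pin 64 [669.6  35.9  58.2] px [125. 293.]
top pin 3 [686.7 -12.3  54.3] px [242. 165.]
top pin 8 [675.7  34.2  58.9] px [226. 168.]
top pin 2 [681.4  22.5  54.3] px [230. 167.]
top pin 6 [672.3  -6.1  59.8] px [240. 169.]
top pin 4 [662.6  10.7  54.8] px [234. 173.]
top pin 3 [536.3  37.9  54.4] px [226. 215.]
top pin 2 [533.7   4.   56.3] px [238. 216.]
top pin 2 [529.3  -4.6  54. ] px [240. 217.]
top pin 2 [530.5 -13.5  54.3] px [244. 216.]
top pin 10 [521.3  17.3  57. ] px [233. 220.]
top pin 2 [522.1   4.3  54. ] px [238. 220.]
top pin 2 [510.   -5.7  55. ] px [241. 224.]
top cover plate n 460 c [489.  145.9] size [52.5 93.6] long axis deg 22.2 z med 212.3
top cover plate2 n 308 c [526.7 161.3] size [ 52.6 131.5] long axis deg 0.6 z med 208.6
scene pin 5 [524.7 -10.3  54.7] px [269. 184.]
scene pi
[... 247 characters left out ...]
 -6.2  56.9] px [249. 220.]
scene pin 5 [673.9   2.9  53.9] px [252. 224.]
scene pin 2 [686.2 -15.7  54.6] px [244. 224.]
scene pin 2 [680.9  -6.8  56.1] px [248. 224.]
scene pin 9 [671.4  35.4  59.2] px [262. 226.]
scene pin 2 [686.   -4.4  54.2] px [248. 226.]
scene pin 2 [687.6  11.   53.9] px [252. 228.]
scene pin 4 [688.   23.3  55.2] px [256. 230.]
scene pin 3 [682.3  34.3  54.5] px [260. 230.]
scene cover plate n 192 c [499.1 165.1] size [ 64.7 117.4] long axis deg 1.0 z med 204.3
scene cover plate2 n 438 c [529.5 165.8] size [ 64.4 116.1] long axis deg 1.8 z med 197.0
plate z near [0.20201388 0.23192811 0.29550714] [0.43924305 0.10471822 0.1769944 ] [0.61589187 0.22771287 0.30194926]
```

View pics/w6.png

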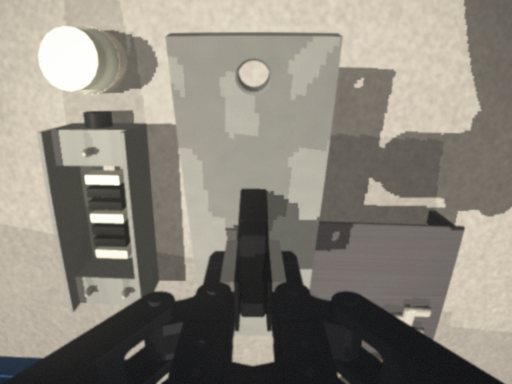

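Pins show at (87,152), (88,292) and (125,293), and the held cover's hole at (253,73). I'll compare the hole and the pins in this same camera.

```bash
python3 - <<'E'
from h import *
d=np.load("w6.npz"); f,P=d["f"],d["P"]; o=get_obs()["eef_pos"]
cv2.imwrite("pics/w6c.png",cv2.resize(cv2.cvtColor(np.hstack([f[20:140,180:340],f[120:180,50:130].repeat(2,0).repeat(2,1),f[265:325,65:145].repeat(2,0).repeat(2,1)]),cv2.COLOR_RGB2BGR),None,fx=1.66,fy=1.66,interpolation=cv2.INTER_CUBIC)) 
# plate: points near plane z in .195-.21, x<.53
m=(P[...,2]>.19)&(P[...,2]<.215)&(P[...,0]<.5)&(abs(P[...,1]-.166)<.06)
Q=P[m]; A=np.c_[Q[:,:2]-o[:2],np.ones(len(Q))]
for _ in range(3):
    s=np.linalg.lstsq(A,Q[:,2],rcond=None)[0]; r=Q[:,2]-A@s; k=abs(r)<.003; Q,A=Q[k],A[k]
print("plate slope",s[:2].round(4),"z at tcp",s[2].round(4),len(Q)); rect(Q[None],(0,1,-1,1),(0,1),"top face")
rel=Q-o
for y in(-.025,-.012,.012,.025):
    print("end x at y",y,np.round(np.percentile(rel[abs(rel[:,1]-y)<.003][:,0],[0.5,2])*1000,1))
for x in(-.085,-.06,-.045):
    print("sides at x",x,np.round(np.percentile(rel[abs(rel[:,0]-x)<.003][:,1],[1,99])*1000,1))
# hole: missing points inside plate
v,u=np.mgrid[0:384,0:512]
h=(~m)&(u>235)&(u<272)&(v>55)&(v<92)
k,l,st,c=cv2.connectedComponentsWithStats(h.astype(np.uint8)); i=1+np.argmax(st[1:,4])
ring=cv2.dilate((l==i).astype(np.uint8),np.ones((3,3)))-(l==i); q=P[(ring>0)&m]; 
(cx,cy),(a,b),_=cv2.fitEllipse((q[:,:2]*1000).astype(np.float32)); print("hole",cx-o[0]*1000,cy-o[1]*1000,a,b, st[i],c[i])
E
```

```text
plate slope [-0.2522  0.0059] z at tcp 0.2002 6368
top face n 6368 c [486.5 166. ] size [27.  64.4] long axis deg 90.0 z med 212.4
end x at y -0.025 [-60.8 -59.5]
end x at y -0.012 [-60.6 -58.9]
end x at y 0.012 [-59.7 -58.4]
end x at y 0.025 [-60.7 -58.8]Traceback (most recent call last):
  File "<stdin>", line 14, in <module>
    return _quantile_unchecked(
        a, q, axis, out, overwrite_input, method, keepdims, weights)
    return _ureduce(a,
                    func=_quantile_ureduce_func,
    ...<5 lines>...
                    overwrite_input=overwrite_input,
                    method=method)
    r = func(a, **kwargs)
    result = _quantile(arr,
                       quantiles=q,
    ...<2 lines>...
                       out=out,
                       weights=wgt)
    slices_having_nans = np.isnan(arr[-1, ...])
                                  ~~~^^^^^^^^^
IndexError: index -1 is out of bounds for axis 0 with size 0
```

View pics/w6c.png

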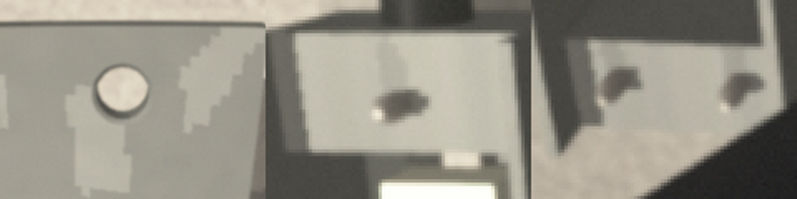

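The enlarged crop shows the hole and pins clearly. However, the plate fit says the cover is pitched 14° in the grip, because its far end was still under the riser edge when I lifted. I'll level it, set it down on free bench and regrasp.

Emit:
{"method": "send_rows", "body": {
  "steps": "-1 -0.012 -0.014 0 0 -0.06 0; -1 -0.012 -0.014 0 0 -0.062 0; -1 -0.013 -0.0135 0 0 -0.062 0; -1 0 0 0 0 -0.063 0; -1 0 0 -0.02 0 0 0"
}}

```text
clock: 24.7
eef_pos: [0.5003, 0.1243, 0.1983]
tool_rot: [-0.007, 0.992, 0.0, 0.127]
ft_force: [0.9, -0.1, -2.3]
grip_width: 0.0105
grasp_force: 60.1
```

Emit:
{"method": "send_rows", "body": {
  "steps": "-1 0 0 -0.03 0 0 0; -1 0 0 -0.03 0 0 0; -1 0 0 -0.03 0 0 0; -1 0 0 -0.03 0 0 0; -1 0 0 -0.02 0 0 0"
}}

```text
clock: 25.12
eef_pos: [0.4984, 0.124, 0.0521]
tool_rot: [-0.007, 0.993, -0.001, 0.121]
ft_force: [0.6, -0.2, -2.7]
grip_width: 0.0107
grasp_force: 59.9
```

Emit:
{"method": "send_rows", "body": {
  "steps": "-1 0 0 -0.01 0 0 0; -1 0 0 -0.01 0 0 0; -1 0 0 -0.005 0 0 0; -1 0 0 0 0 0 0; -1 0 0 0 0 0 0"
}}

```text
clock: 25.53
eef_pos: [0.5006, 0.1242, 0.0299]
tool_rot: [-0.007, 0.992, -0.001, 0.123]
ft_force: [-0.2, -0.1, -2.3]
grip_width: 0.0106
grasp_force: 60.0
```

```bash
python3 - <<'E'
from h import *
pose()
f,P=cloud("wrist"); m=(P[...,2]>.0)&(P[...,2]<.06)&(P[...,0]<.48)&(abs(P[...,1]-.125)<.03); 
for x in (.415,.43,.45,.465): print(x,np.round(np.nanmedian(P[m&(abs(P[...,0]-x)<.004)][:,2]),4))
a=np.load("top2.npz")["P"]; f,b=cloud("top")
for n,Q in(("before",a),("now",b)): rect(Q,(.55,.78,.19,.39),(.0595,.075),"wrench "+n)
E
```

```text
t 25.53 tcp mm [500.6 124.2  29.9] tool y deg 90.77 zaxis [ 0.244  0.    -0.97 ] F [-0.2 -0.1 -2.3] w 10.6 gf 60.0
0.415 0.017
0.43 0.0167
0.45 0.0163
0.465 0.016
wrench before n 545 c [669.7 287.9] size [156.  177.5] long axis deg 88.4 z med 61.4
wrench now n 530 c [668.6 287.4] size [157.7 179.2] long axis deg 88.2 z med 61.9
```

Emit:
{"method": "send_rows", "body": {
  "steps": "-1 0 0 -0.004 0 0 0; -1 0 0 -0.003 0 0 0; -1 0 0 0 0 0 0; 0 0 0 0 0 0 0; 1 0 0 0 0 0 0"
}}

```text
clock: 26.05
eef_pos: [0.5011, 0.124, 0.0233]
tool_rot: [-0.006, 0.992, -0.001, 0.124]
ft_force: [0.0, -0.2, 0.1]
grip_width: 0.0343
grasp_force: 0.0
```

Emit:
{"method": "send_rows", "body": {
  "steps": "1 0 0 0 0 0 0; 1 0 0 0 0 0 0; 1 0 0 0.02 0 0 0; 1 0 0 0.03 0 0.04 0; 1 0 0 0.03 0 0.06 0"
}}

```text
clock: 26.47
eef_pos: [0.4973, 0.1233, 0.1024]
tool_rot: [-0.007, 0.998, -0.001, 0.07]
ft_force: [0.8, 0.5, -0.9]
grip_width: 0.0856
grasp_force: 0.0
```

Emit:
{"method": "send_rows", "body": {
  "steps": "1 0 0 0.04 0 0.07 0; 1 0 0 0.035 0 0.077 0; 1 -0.01 0 0 0 0 0; 1 -0.02 0 0 0 0 0; 1 -0.03 0 0 0 0 0"
}}

```text
clock: 26.88
eef_pos: [0.4434, 0.1243, 0.1756]
tool_rot: [-0.006, 1.0, 0.0, 0.005]
ft_force: [-0.8, 1.0, 0.1]
grip_width: 0.0852
grasp_force: 0.0
```

Emit:
{"method": "send_rows", "body": {
  "steps": "1 -0.01 0 0 0 0 0; 1 0 0 0 0 0 0; 1 0 0 0 0 0 0; 1 0 0 0 0 0 0; 1 0 0 0 0 0 0"
}}

```text
clock: 27.3
eef_pos: [0.4319, 0.1241, 0.1746]
tool_rot: [-0.007, 1.0, 0.0, 0.003]
ft_force: [-0.1, -0.0, -0.7]
grip_width: 0.0852
grasp_force: 0.0
```

```bash
python3 - <<'E'
from h import *
pose()
f,P=cloud("wrist"); save("pics/w7.png",f); np.savez("w7.npz",f=f,P=P)
rect(P,(.36,.62,.06,.19),(.0045,.012),"cover w")
rect(P,(.44,.56,.08,.17),(.036,.048),"handle w")
b=np.load("top2.npz")["f"]; f2,Q=cloud("top"); rect(Q,(.36,.62,.06,.19),(.036,.048),"handle top"); np.savez("top4.npz",f=f2,P=Q)
rect(Q,(.485,.72,-.05,.08),(.058,.072),"cheeks")
s=np.hstack([f,cv2.resize(f2[140:210,105:185],(288,252)) if 0 else np.vstack([cv2.resize(x[140:210,105:185],(219,192)) for x in(b,f2)])]); save("pics/w7b.png",s)
E
```

```text
t 27.3 tcp mm [431.9 124.1 174.6] tool y deg 90.75 zaxis [ 0.007  0.    -1.   ] F [-0.1 -0.  -0.7] w 85.2 gf 0.0
cover w n 9669 c [496.3 124.1] size [ 64.5 181.2] long axis deg 0.9 z med 7.6
handle w n 693 c [495.6 124.1] size [11.9 50. ] long axis deg 1.0 z med 41.4
handle top n 66 c [498.5 123.8] size [10.2 48. ] long axis deg 179.9 z med 42.3
cheeks n 218 c [597.8  14.3] size [ 79.8 189.5] long axis deg 179.4 z med 65.9
```

View pics/w7b.png

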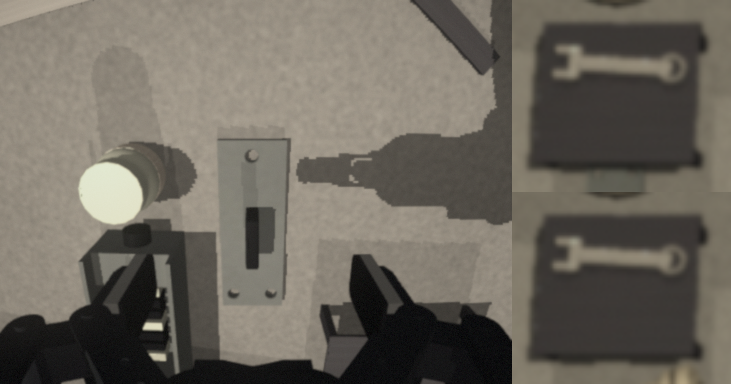

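The cover lies flat and the right way round, with its handle at (252,238) in the wrist view. The inset shows the wrench unmoved. Regrasping.

Emit:
{"method": "send_rows", "body": {
  "steps": "1 0.02 0 0 0 0.007 0.0035; 1 0.025 0 -0.01 0 0 0; 1 0.0193 0 -0.03 0 0 0; 1 0 0 -0.03 0 0 0; 1 0 0 -0.03 0 0 0"
}}

```text
clock: 27.82
eef_pos: [0.4973, 0.124, 0.0734]
tool_rot: [-0.008, 1.0, 0.0, 0.0]
ft_force: [-0.9, -0.7, -0.7]
grip_width: 0.0855
grasp_force: 0.0
```

Emit:
{"method": "send_rows", "body": {
  "steps": "1 0 0 -0.03 0 0 0; 1 0 0 -0.02 0 0 0; 1 0 0 -0.005 0 0 0; 1 0 0 0 0 0 0; 1 0 0 0 0 0 0"
}}

```text
clock: 28.23
eef_pos: [0.4959, 0.1241, 0.02]
tool_rot: [-0.008, 1.0, 0.0, -0.0]
ft_force: [0.3, -0.0, 0.8]
grip_width: 0.0854
grasp_force: 0.0
```

Emit:
{"method": "send_rows", "body": {
  "steps": "1 0 0 0 0 0 0; 1 0 0 0 0 0 0; 0.4 0 0 0 0 0 0; 0 0 0 0 0 0 0; -0.4 0 0 0 0 0 0"
}}

```text
clock: 28.65
eef_pos: [0.4956, 0.1241, 0.0203]
tool_rot: [-0.008, 1.0, 0.0, -0.0]
ft_force: [0.0, -0.1, 1.0]
grip_width: 0.0517
grasp_force: 0.0
```

Emit:
{"method": "send_rows", "body": {
  "steps": "-1 0 0 0 0 0 0; -1 0 0 0 0 0 0; -1 0 0 0 0 0 0; -1 0 0 0 0 0 0; -1 0 0 0 0 0 0"
}}

```text
clock: 29.07
eef_pos: [0.4952, 0.1241, 0.0197]
tool_rot: [-0.008, 1.0, 0.0, -0.001]
ft_force: [0.1, 1.1, 3.0]
grip_width: 0.0108
grasp_force: 59.1
```

```bash
python3 - <<'E'
from h import *
pose()
E
```

```text
t 29.07 tcp mm [495.2 124.1  19.7] tool y deg 90.96 zaxis [-0.001  0.    -1.   ] F [0.1 1.1 3. ] w 10.8 gf 59.1
```

Emit:
{"method": "send_rows", "body": {
  "steps": "-1 0 0 0.005 0 0 0; -1 0 0 0.01 0 0 0; -1 0 0 0.02 0 0 0; -1 0 0 0.03 0 0 0; -1 0 0 0.035 0 0 0"
}}

```text
clock: 29.48
eef_pos: [0.493, 0.1234, 0.1192]
tool_rot: [-0.008, 1.0, -0.001, -0.003]
ft_force: [1.0, -0.3, -3.1]
grip_width: 0.0106
grasp_force: 58.5
```

Emit:
{"method": "send_rows", "body": {
  "steps": "-1 0 0 0.03 0 0 0; -1 0 0 0.02 0 0 0; -1 0 0 0 0 0 0; -1 0 0 0 0 0 0; -1 0 0 0 0 0 0"
}}

```text
clock: 29.9
eef_pos: [0.4941, 0.1236, 0.1685]
tool_rot: [-0.008, 1.0, -0.0, -0.002]
ft_force: [-1.5, -0.5, -3.1]
grip_width: 0.0108
grasp_force: 58.6
```

```bash
cat > held.py <<'E'
from h import *
pose(); o=get_obs()["eef_pos"]
f,P=cloud("wrist"); np.savez("wh.npz",f=f,P=P)
z0=o[2]-.012
m=(abs(P[...,2]-z0)<.02)&(P[...,0]<o[0]-.04)&(P[...,0]>o[0]-.12)&(abs(P[...,1]-o[1])<.031)
Q=P[m]; A=np.c_[Q[:,:2]-o[:2],np.ones(len(Q))]
for _ in range(3):
    s=np.linalg.lstsq(A,Q[:,2],rcond=None)[0]; k=abs(Q[:,2]-A@s)<.003; Q,A=Q[k],A[k]
print("slope",s[:2].round(4),"top z at tcp minus tcp",round((s[2]-o[2])*1000,1))
rel=(Q-o)*1000; print("end x",[np.round(np.percentile(rel[abs(rel[:,1]-y)<3][:,0],1),1) for y in(-25,-12,12,25)])
E
python3 held.py
```

```text
t 29.9 tcp mm [494.1 123.6 168.5] tool y deg 90.96 zaxis [-0.004 -0.001 -1.   ] F [-1.5 -0.5 -3.1] w 10.8 gf 58.6
slope [-0.0023  0.0005] top z at tcp minus tcp -12.2
end x [np.float64(-88.3), np.float64(-88.5), np.float64(-88.9), np.float64(-89.2)]
```

Emit:
{"method": "send_rows", "body": {
  "steps": "-1 0.012 -0.013 0 0 0 -0.006; -1 0.02 -0.022 0 0 0 -0.006; -1 0.024 -0.026 0 0 0 -0.006; -1 0.024 -0.026 0 0 0 -0.0055; -1 0.015 -0.017 0 0 0 0"
}}

```text
clock: 30.37
eef_pos: [0.5908, 0.0175, 0.167]
tool_rot: [0.004, 1.0, -0.001, -0.002]
ft_force: [-0.1, 0.9, -1.8]
grip_width: 0.0108
grasp_force: 58.7
```

Emit:
{"method": "send_rows", "body": {
  "steps": "-1 0.005 -0.005 0 0 0 0; -1 0 0 -0.02 0 0 0; -1 0 0 -0.02 0 0 0; -1 0 0 -0.01 0 0 0; -1 0 0 -0.01 0 0 0"
}}

```text
clock: 30.78
eef_pos: [0.593, 0.0152, 0.1067]
tool_rot: [0.003, 1.0, 0.0, -0.003]
ft_force: [0.4, 0.8, -2.6]
grip_width: 0.011
grasp_force: 58.7
```

Emit:
{"method": "send_rows", "body": {
  "steps": "-1 0 0 0 0 0 0; -1 0 0 0 0 0 0; -1 0 0 0 0 0 0; -1 0 0 0 0 0 0; -1 0 0 0 0 0 0"
}}

```text
clock: 31.2
eef_pos: [0.5959, 0.0151, 0.1108]
tool_rot: [0.003, 1.0, 0.0, 0.001]
ft_force: [1.2, 0.3, -3.3]
grip_width: 0.0107
grasp_force: 58.7
```

```bash
cat >> held.py <<'E'
x0=o[0]+.001-.075; y0=o[1]
q=P.reshape(-1,3); b=(abs(q[:,0]-x0)<.02)&(abs(q[:,1]-y0)<.02)&(q[:,2]<o[2]-.026)
q=q[b]
print("hole pts",len(q),np.round(np.c_[q][:: max(1,len(q)//25)]*1000,1).tolist())
print("pin pts",np.round(np.median(q[q[:,2]>.054],0)*1000,1),(q[:,2]>.054).sum())
E
python3 held.py
python3 - <<'E'
from h import *
o=get_obs()["eef_pos"]
for n in("top","scene"):
    f,Q=cloud(n); z=o[2]-.012
    rect(Q,(.48,.72,-.06,.09),(z-.004,z+.004),n+" plate"); rect(Q,(.48,.72,-.06,.09),(.06,.0715),n+" cheeks")
E
```

```text
t 31.2 tcp mm [595.9  15.1 110.8] tool y deg 89.63 zaxis [ 0.001  0.    -1.   ] F [ 1.2  0.3 -3.3] w 10.7 gf 58.7
slope [0.0023 0.0006] top z at tcp minus tcp -12.2
end x [np.float64(-88.9), np.float64(-88.7), np.float64(-88.5), np.float64(-88.5)]
hole pts 818 [[501.9, -4.1, 50.4], [502.1, 16.0, 49.4], [502.1, 34.0, 49.4], [502.6, 12.1, 49.8], [502.7, 30.0, 49.7], [503.0, 7.5, 49.0], [503.2, 25.5, 49.6], [503.5, 3.6, 49.0], [503.7, 21.6, 49.3], [516.3, 17.6, 48.7], [517.9, 12.5, 49.5], [518.5, 19.9, 49.6], [519.3, 15.3, 61.8], [520.1, 20.5, 49.9], [521.0, 10.9, 59.2], [521.4, 14.2, 61.4], [522.0, 17.5, 59.8], [523.0, 21.1, 49.3], [524.0, 9.5, 49.9], [524.2, 13.1, 59.4], [524.7, 16.4, 59.3], [525.8, 19.9, 49.0], [526.8, 10.1, 50.2], [527.4, 15.8, 49.9], [528.5, 11.8, 50.1], [529.8, 13.5, 48.4]]
pin pts [521.4  14.7  60.1] 168
top plate few 0
top cheeks few 0
scene plate n 579 c [593.9  14.5] size [ 65.3 183.2] long axis deg 179.2 z med 99.3
scene cheeks n 118 c [595.7  14.2] size [ 80.8 188.1] long axis deg 179.5 z med 66.0
```

Emit:
{"method": "send_rows", "body": {
  "steps": "-1 0 -0.0007 -0.01 0 0 0; -1 0 0 -0.008 0 0 0; -1 0 0 -0.006 0 0 0; -1 0 0 0 0 0 0; -1 0 0 0 0 0 0"
}}

```text
clock: 31.77
eef_pos: [0.5942, 0.0142, 0.0843]
tool_rot: [0.003, 1.0, -0.0, -0.002]
ft_force: [-0.4, 0.3, -2.8]
grip_width: 0.0108
grasp_force: 58.7
```

Emit:
{"method": "send_rows", "body": {
  "steps": "-1 0 0 0 0 0 0; -1 0 0 0 0 0 0; -1 0 0 0 0 0 0; -1 0 0 0 0 0 0; -1 0 0 0 0 0 0"
}}

```text
clock: 32.18
eef_pos: [0.5953, 0.0143, 0.0858]
tool_rot: [0.003, 1.0, -0.0, -0.0]
ft_force: [0.2, 1.0, -2.9]
grip_width: 0.0106
grasp_force: 58.7
```

```bash
cat >> held.py <<'E'
t=q[q[:,2]>.0605]; print("pin tip mean",np.round(t.mean(0)*1000,1),len(t))
# hole rim: nearest visible plate-top points around the expected hole
w=P.reshape(-1,3); r=w[(abs(w[:,2]-(o[2]-.012))<.003)&(np.hypot(w[:,0]-x0,w[:,1]-y0)<.0085)]
if len(r)>5:
    e=r[:,:2]-[x0,y0]; from scipy.optimize import least_squares
    # edge of empty disc: closest rim point in each angular bin about a running centre
    c=np.zeros(2)
    for _ in range(5):
        a=np.arctan2(*(e-c).T[::-1]); d=np.hypot(*(e-c).T); k=((a+np.pi)/(2*np.pi)*16).astype(int)%16
        E=np.array([e[k==i][np.argmin(d[k==i])] for i in range(16) if (k==i).any()])
        s=least_squares(lambda p:np.hypot(E[:,0]-p[0],E[:,1]-p[1])-p[2],[0,0,.006]).x; c=s[:2]
    print("hole centre",np.round((c+[x0,y0])*1000,1),"radius",round(s[2]*1000,2))
E
python3 held.py | grep -v "hole pts"
```

```text
t 32.18 tcp mm [595.3  14.3  85.8] tool y deg 89.61 zaxis [-0.001 -0.    -1.   ] F [ 0.2  1.  -2.9] w 10.6 gf 58.7
slope [0.0009 0.0007] top z at tcp minus tcp -12.2
end x [np.float64(-88.9), np.float64(-88.7), np.float64(-88.5), np.float64(-88.5)]
pin pts [520.6  14.5  58.5] 91
pin tip mean [nan nan nan] 0
hole centre [521.1  14.7] radius 5.93held.py:16: RuntimeWarning: Mean of empty slice.
  t=q[q[:,2]>.0605]; print("pin tip mean",np.round(t.mean(0)*1000,1),len(t))
  ret = um.true_divide(
```

The hole centre (521.1, 14.7) and the pin (about 521, 14.6) agree, so I'll lower the cover.

Emit:
{"method": "send_rows", "body": {
  "steps": "-1 0 0 -0.002 0 0 0; -1 0 0 -0.002 0 0 0; -1 0 0 -0.002 0 0 0; -1 0 0 0 0 0 0; -1 0 0 0 0 0 0"
}}

```text
clock: 32.65
eef_pos: [0.5948, 0.0142, 0.0792]
tool_rot: [0.003, 1.0, -0.0, -0.001]
ft_force: [-0.2, -0.2, -3.1]
grip_width: 0.0109
grasp_force: 58.7
```

Emit:
{"method": "send_rows", "body": {
  "steps": "-1 0 0 -0.002 0 0 0; -1 0 0 -0.002 0 0 0; -1 0 0 -0.002 0 0 0; -1 0 0 0 0 0 0; -1 0 0 0 0 0 0"
}}

```text
clock: 33.07
eef_pos: [0.5949, 0.0142, 0.0733]
tool_rot: [0.003, 1.0, -0.0, -0.001]
ft_force: [-0.6, -0.2, -3.3]
grip_width: 0.0106
grasp_force: 58.7
```

```bash
python3 held.py 2>/dev/null| grep -v "hole pts"
```

```text
t 33.07 tcp mm [594.9  14.2  73.3] tool y deg 89.61 zaxis [-0.002 -0.    -1.   ] F [-0.6 -0.2 -3.3] w 10.6 gf 58.7
slope [0.0058 0.0008] top z at tcp minus tcp -11.9
end x [np.float64(-88.5), np.float64(-88.7), np.float64(-88.2), np.float64(-88.2)]
pin pts [nan nan nan] 0
pin tip mean [nan nan nan] 0
hole centre [520.9  14.2] radius 0.71
```

No contact resistance at 10 mm down the pins. I'll finish the descent, release and check.

Emit:
{"method": "send_rows", "body": {
  "steps": "-1 0 0 -0.002 0 0 0; -1 0 0 -0.0015 0 0 0; -1 0 0 -0.0005 0 0 0; -1 0 0 0 0 0 0; -1 0 0 0 0 0 0"
}}

```text
clock: 33.53
eef_pos: [0.5952, 0.0142, 0.0698]
tool_rot: [0.003, 1.0, -0.0, -0.0]
ft_force: [-0.5, -0.1, -1.2]
grip_width: 0.0106
grasp_force: 59.0
```

Emit:
{"method": "send_rows", "body": {
  "steps": "-0.4 0 0 0 0 0 0; -0.3 0 0 0 0 0 0; -0.2 0 0 0 0 0 0; -0.2 0 0 0 0 0 0; -0.2 0 0 0 0 0 0"
}}

```text
clock: 33.95
eef_pos: [0.5952, 0.0142, 0.0697]
tool_rot: [0.003, 1.0, -0.0, -0.0]
ft_force: [-0.4, 0.5, -0.6]
grip_width: 0.0344
grasp_force: 0.0
```

Emit:
{"method": "send_rows", "body": {
  "steps": "-0.2 0 0 0.01 0 0 0; -0.2 0 0 0.02 0 0 0; 0 0 0 0.03 0 0 0; 0 0 0 0.04 0 0 0; 0 0 0 0.04 0 0 0"
}}

```text
clock: 34.37
eef_pos: [0.5942, 0.0142, 0.2109]
tool_rot: [0.003, 1.0, -0.0, -0.002]
ft_force: [1.3, -0.3, 0.5]
grip_width: 0.0427
grasp_force: 0.0
```

Emit:
{"method": "send_rows", "body": {
  "steps": "0 -0.03 0 0 0 0 0; 0 -0.03 0 0 0 0 0; 0 0 0 0 0 0 0; 0 0 0 0 0 0 0; 0 0 0 0 0 0 0"
}}

```text
clock: 34.78
eef_pos: [0.5356, 0.0143, 0.2105]
tool_rot: [0.003, 1.0, 0.0, 0.0]
ft_force: [-0.1, 0.2, -0.2]
grip_width: 0.0427
grasp_force: 0.0
```

```bash
python3 - <<'E'
from h import *
pose()
f,P=cloud("wrist")
m=(abs(P[...,2]-.058)<.006)&(abs(P[...,0]-.595)<.088)&(abs(P[...,1]-.0145)<.028)
Q=P[m];A=np.c_[Q[:,:2]-[.595,.0145],np.ones(len(Q))]
for _ in range(3):
    s=np.linalg.lstsq(A,Q[:,2],rcond=None)[0]; k=abs(Q[:,2]-A@s)<.002; Q,A=Q[k],A[k]
print("plate slope",s[:2].round(4),"top z",s[2].round(4),len(Q))
rect(P,(.485,.71,-.03,.06),(.085,.098),"handle w"); rect(P,(.485,.71,-.03,.06),(.0615,.072),"cheeks w")
for n in("top","scene"):
    f,P=cloud(n); rect(P,(.485,.71,-.03,.06),(.085,.098),n+" handle"); rect(P,(.485,.71,-.05,.08),(.0615,.072),n+" cheeks")
    rect(P,(.50,.66,-.39,-.22),(.11,.13),n+" tinA"); rect(P,(.39,.49,-.04,.06),(.055,.075),n+" jar"); rect(P,(.65,.77,-.34,-.24),(.02,.06),n+" flange")
E
```

```text
t 34.78 tcp mm [535.6  14.3 210.5] tool y deg 89.61 zaxis [ 0.001  0.    -1.   ] F [-0.1  0.2 -0.2] w 42.7 gf 0.0
plate slope [0.0001 0.002 ] top z 0.0576 8863
handle w n 739 c [595.3  14.3] size [11.9 49.3] long axis deg 179.4 z med 91.4
cheeks w n 1904 c [596.2  14.5] size [ 80.8 190.2] long axis deg 179.9 z med 65.5
top handle few 0
top cheeks few 0
top tinA n 746 c [ 590.1 -312.4] size [ 61.2 100.6] long axis deg 103.2 z med 120.7
top jar few 0
top flange n 167 c [ 707.4 -285.2] size [39.5 43.1] long axis deg 75.5 z med 46.1
scene handle n 67 c [592.5  14.1] size [12.7 50.7] long axis deg 1.7 z med 92.5
scene cheeks n 392 c [595.1  13.3] size [ 82.2 192.1] long axis deg 179.7 z med 63.9
scene tinA n 560 c [ 587.3 -312.4] size [ 65.8 101.8] long axis deg 104.3 z med 120.7
scene jar n 181 c [442.2  12.1] size [47.8 51.3] long axis deg 23.8 z med 66.2
scene flange n 207 c [ 707.3 -284.8] size [44.4 46.6] long axis deg 110.6 z med 45.9
```

```bash
python3 -c "
from workcell import *
print(job_done())"
```

```text
the job is handed in; nothing more can be done
None
```

The job is handed in at about 35 s of the 72 s, verdict not shown: by my last measurements the cover is level and flush on its three pins, both tins are stacked about 4 mm or less off the bottom tin's centre, and the jar, flange and wrench are undisturbed.

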